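# Shut the air valve under the sliding cover

### The job

Shut off the air: push the loose cover plate of the valve box fully back along its channel, off the valves and onto the flat deck, without lifting it, then push the valve handle that ends in a round disc right round to its stop, across the pipe. Leave the plain straight handle and everything else on the bench as it is.

Things in the scene. Friction and masses are not known exactly. Their poses are not given: they have to be found in the camera images.
- valve_box: grey steel valve box fixed to the bench, 216 (x) x 300 (y) x 82 mm; origin at the centre of its underside, yaw 1.27 to 1.87 rad, so its y points back to the robot and its x to the left. Its +y (near) half is an open well, its -y (far) half a flat solid deck 68 mm high between two slide rails 70 mm high. A channel for the cover runs along y over both, inside x -102..+102 and y -144..+144 mm, between side guides and end stops that rise to 82 mm.
- well (a point): centre of the well's floor, 6 mm above the bench; axes of the box. Inside, the well is 180 mm along x and 124 mm along y (box y +6..+130 mm), its rim 70 mm above the bench. Two small valves stand in it on one brass pipe that runs along x at box y = +66 mm; pipe and valve bodies reach 41 mm above the bench, the handles turn above them and under the cover.
- cover: loose aluminium cover plate, 198 (x) x 140 (y) x 5 mm, 0.45 kg, lying 70 mm above the bench in the channel, slides along the box's y (about 2 to 4 N); origin at the centre of its underside. At the start it lies over the well, centre at box y = +58 to +72 mm; pushed fully aside (away from the robot, box -y) it stops on the deck, centre at about y = -74 mm.
- cover_rib (a point): middle of the top edge of the upright rib on the cover: the rib stands across the middle of the plate, 90 mm long along x, 10 mm thick along y, 24 mm high above the plate (top 99 mm above the bench). Same axes as the cover.
- disc_pivot (a point): on the upright pivot axis of the disc valve, at the mid-height of its handle, 49 mm above the bench. The two valves stand at box x = -70 and +12 mm, y = +66 mm; which is which changes. Same axes as the box.
- disc_handle (a joint): turn of the steel handle with the round disc, rad: 0 = open, along the pipe toward the box's +x (left); turns anticlockwise seen from above to 1.571 = shut, toward the box's +y (the robot), against a stop. Starts at 0 to 0.25. 8 to 10 mm thick, mid-height 49 mm above the bench; a 12 mm wide bar ending in a flat disc. Stays where it is left; takes about 4 N at the disc.
- disc_end (a point): centre of the round disc (26 mm diameter, 10 mm thick) at the end of the disc handle, mid-height, 36 mm from the pivot axis; its x axis points along the handle, away from the pivot.
- plain_handle (a joint): turn of the other valve's handle, rad, same sense and range; a plain straight bar 12 mm wide that ends square 46 mm from its pivot. Starts at 0 to 0.25; leave it.
- plain_end (a point): point on the plain handle 36 mm from its pivot, mid-height; its x axis points along the handle.
- car_fob: black car key remote, 35x63x15 mm, lying close in front of the near (+y) end of the box; leave it; origin at the centre of its underside
- lock_cylinder_1: steel lock cylinder, 41x65x17 mm, lying close in front of the near (+y) end of the box; leave it; origin at the centre of its underside
- padlock_brass: brass padlock lying flat, 66x42x15 mm, close to the left (+x) side of the box; leave it; origin at the centre of its underside
- pot_1: small round pot, 62 mm across, 35 mm high, in front of the box and to its left; leave it; origin at the centre of its underside
- tape_1: roll of black tape, 55 mm across, 19 mm high, right of the pot; leave it; origin at the centre of its underside

How it is judged:
On the way, in this order (a step that is already met when the one before it is completed fails the run):
1. the cover is pushed fully aside onto the deck, with the disc handle still open (y of cover in the frame of valve_box below -0.06 m and value of joint disc_handle below 0.6 rad), for 0.2 s.
2. the disc handle is turned to its shut stop (value of joint disc_handle above 1.45 rad), for 0.2 s.
At the end, for the whole second after the job is handed in: The cover lies flat in its channel on the deck, its centre more than 60 mm from the box's centre toward -y (about 14 mm or less short of the stop), the disc handle is turned past 1.45 rad (7 degrees from its stop or less), the plain handle's end is within 12 mm of where it was, and all is at rest (y of cover in the frame of valve_box below -0.06 m and height (world z) of cover below 0.078 m and angle between cover's own z axis and vertical below 0.05 rad and linear speed of cover below 0.01 m/s and value of joint disc_handle above 1.45 rad and velocity of joint disc_handle below 0.05 rad/s and distance of plain_end from where it was at the start of the episode below 0.012 m); the robot touches nothing.
It fails at once if the cover is lifted (more than 12 mm) or tipped up, when it should only be slid (height (world z) of cover above 0.082 m or angle between cover's own z axis and vertical above 0.2 rad).
It fails at once if the plain handle is moved more than 12 mm (distance of plain_end from where it was at the start of the episode above 0.012 m).
It fails at once if a bystander is moved more than 20 mm (distance of any of car_fob, lock_cylinder_1, padlock_brass, pot_1, tape_1 from where it was at the start of the episode above 0.02 m).
It also fails if it takes over 48 s, if anything falls off the work surface, if the arm or the gripper's body presses on something with over 40 N, if the wrist force passes 120 N, or if a joint passes its speed limit or range.

### The arm

A 6-joint arm with a two-finger parallel gripper is mounted at the origin on a cart in front of the work surface, level with it; the furniture and walls round the work are solid. World frame = base frame: x ahead of the robot, y to its left, z up, the work surface at z = 0. Lengths are in m, angles in rad, forces in N, time in s.
With the tool pointing down it reaches from about 0.375 to 0.9 m from the base axis. Payload 3.1 kg.
Tool frame: the origin (TCP) lies at the very end of the fingers, on their centre line; the grasp point (between the pads) lies 19 mm behind it; z points along the fingers, y is the line along which they close (so a half turn about z gives the same grasp; the last joint's range is limited). The gripper opens to 87 mm and grips with 3 to 60 N. Pads are 19 mm wide; open, the fingers measure 117 mm over their backs; the gripper's body (75 mm by 190 mm) begins 51 mm behind the grasp point.
Start: joints at [1.157, 0.527, 1.433, -0, 1.181, -0.178], TCP at [0.145, 0.608, 0.223] pointing down, gripper open.
Joint ranges: [-3.08, 3.08], [-0.75, 2.2], [0.22, 2.44], [-1.43, 4.57], [0, 2.65], [-2.85, 2.85]. Speed limits (rad/s): [2.79, 2.79, 3.14, 3.14, 3.14, 3.14].

### API

Orientations are given as a unit quaternion [x, y, z, w].
In Python, from rig import status, viewer, robot gives the robot as it stands.
- The arm moves only by the tool arm_command, never from a script. Its arguments are lists of equal length, an entry for each row: "delta_rot": the turn, a rotation vector about the tool's x, y, z in degrees, a list of three; "delta_pos": the shift along the tool's x, y, z in m, a list of three; "gripper": the closure, from -1 (fully open) to 1 (shut). In form: {"delta_rot": [[rx, ry, rz], ...], "delta_pos": [[dx, dy, dz], ...], "gripper": [gripper, ...]}. A call has 1 to 12 rows; each row is the pose to reach, as a shift and turn from the pose commanded when the call began, along the tool's axes at that moment; what a row does not reach only later rows make up. A row lasts 1/12 s, in which the tool goes at most 41.7 mm and 7.16 degrees, less where a joint would pass 70% of its speed; a pose out of reach is approached as far as the arm can. A call with a gripper value outside its range is refused whole. The fingers move at their own pace and stop on an object; "grip_force" is the grip in N (left out, the last holds). Time passes only in rows, so rows that repeat a pose let the fingers close. It gives the time, the measured TCP pose, the force, the opening and the grip force at its end, in the units of the state.
- status.get_obs(): the state, without advancing time (a new reading comes with each control period).
- viewer.camera(name): name is "scene" or "top"; returns a dict with "pixels" (384x512x3 uint8, blue, green, red), "fx", "fy", "cx", "cy" (pixels), "pose" (4x4, takes a point from camera to world coordinates). Camera axes: x right, y down, z forward; pixel columns grow to the right and rows downward; lengths in m; the calibration is good to about 2 mm. A picture is of the moment at which its call begins. There is no depth.
- robot.hand_in(): hands the job in; it is judged then, once.
The state is a dict: "time": time; "q": joint angles; "joint_velocities": joint speeds; "joint_torque": joint torques, N m; "position": TCP position; "tool_rot": TCP orientation; "ft_force": force on the tool from outside, world axes, zero at the start; "moment": the same for the moment, N m; "grip_width": finger opening in m; "grip_force": force on a finger pad.
Only numpy, scipy, OpenCV 4.12 (cv2) and the standard library are available. Lean on these libraries where they do the work, as an engineer would, in place of code of your own. Each camera call takes 0.05 s, during which the arm holds its last target. There are 200 camera calls.

## Working session

There is one attempt and no reset: what is moved stays moved. The work goes in short steps, Python scripts to look and compute and a tool call to move; the robot and the scene stay as the last step left them, time stands still between calls to the robot, and variables do not carry over. Pictures are saved under pics/ and viewed, at most 10 in all, crops included, and the job is handed in when it is done.

Besides the shell and the picture viewer there is one more tool, called as name(argument=value, ...) on one line, values as JSON. arm_command: Moves the arm, as the interface text tells. Its arguments: {"type":"object","properties":{"delta_rot":{"type":"array","items":{"type":"array","items":{"type":"number"}}},"delta_pos":{"type":"array","items":{"type":"array","items":{"type":"number"}}},"gripper":{"type":"array","items":{"type":"number"}},"grip_force":{"type":"number"}},"required":["delta_rot","delta_pos","gripper"]}

```bash
mkdir -p pics; cat > h.py <<'E'
import numpy as np, cv2
from rig import status, viewer, robot
from scipy.spatial.transform import Rotation as R
def cam(n):
    c=viewer.camera(n); return c
def ray(c,u,v,z):
    T=np.array(c["pose"]); d=T[:3,:3]@np.array([(u-c["cx"])/c["fx"],(v-c["cy"])/c["fy"],1]); o=T[:3,3]
    return o+d*(z-o[2])/d[2]
def proj(c,p):
    T=np.array(c["pose"]); q=T[:3,:3].T@(np.array(p)-T[:3,3]); return c["fx"]*q[0]/q[2]+c["cx"],c["fy"]*q[1]/q[2]+c["cy"]
def toTool(v):
    return R.from_quat(status.get_obs()["tool_rot"]).inv().apply(v)
E
python3 - <<'E'
from h import *
for n in("scene","top"):
    c=cam(n); cv2.imwrite(f"pics/{n}0.png",cv2.resize(c["pixels"],(800,600)));print(n,c["fx"],c["cx"],c["cy"],np.round(c["pose"],3).tolist())
o=status.get_obs();print(o["time"],o["position"],R.from_quat(o["tool_rot"]).as_matrix().round(3))
E
```

```text
scene 392.5604719169292 258.28504564932774 189.88595992760307 [[0.467, -0.755, 0.46, 0.093], [-0.884, -0.4, 0.24, -0.352], [0.003, -0.519, -0.855, 0.819], [0.0, 0.0, 0.0, 1.0]]
top 452.409114325176 257.91209039416174 178.7372706847413 [[0.005, -0.998, 0.065, 0.428], [-1.0, -0.005, 0.006, -0.144], [-0.006, -0.065, -0.998, 1.044], [0.0, 0.0, 0.0, 1.0]]
0.1 [0.14511172 0.60728045 0.22167574] [[-0.973  0.233 -0.001]
 [ 0.233  0.973 -0.002]
 [ 0.    -0.002 -1.   ]]
```

View pics/top0.png

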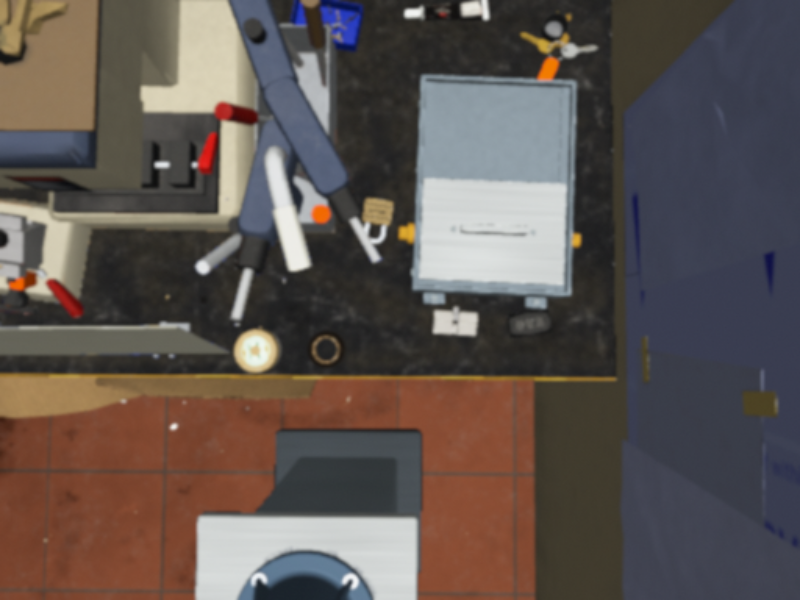

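View pics/scene0.png

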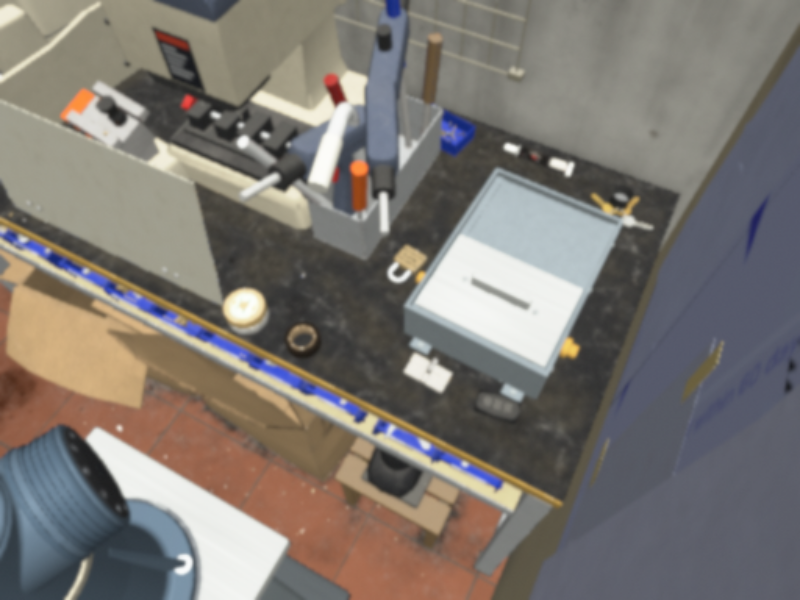

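The top view shows the box with corners at about (413,293), (570,296), (577,80) and (421,75). The cover is over the near half with its rib at about (493,232), and a tall cabinet stands to the right from column 615. The scene view agrees.

```bash
python3 - <<'E'
from h import *
c=cam("top"); s=800/512
P=[ray(c,u/s,v/s,.082) for u,v in((413,293),(570,296),(577,80),(421,75))]
for p in P: print(p.round(4))
print("center",np.mean(P,0).round(4))
n=(P[0]+P[1])/2-(P[2]+P[3])/2; l=(P[0]+P[3])/2-(P[1]+P[2])/2
print("len",np.linalg.norm(n),np.linalg.norm(l),"yaw from y",np.arctan2(n[1],n[0])-np.pi/2,"from x",np.arctan2(l[1],l[0]))
g=c["pixels"].astype(int); m=((g.min(2)>185)).astype(np.uint8); m[:,:260]=0;m[:110]=0;m[190:]=0;m[:,372:]=0
k,_=cv2.findContours(m,0,2); k=max(k,key=cv2.contourArea); r=cv2.minAreaRect(k)
B=np.array([ray(c,*p,.075) for p in cv2.boxPoints(r)]);print("cover",B.mean(0).round(4),r,B.round(3).tolist())
for n_,u,v,z in(("rib top px",493,231,.099),("cabinet",612,200,0),("cab",612,378,0),("cyl",455,322,.017),("fob",530,323,.015)): print(n_,ray(c,u/s,v/s,z).round(3))
# box mask: greyish blue
cr=cv2.resize(c["pixels"][35:215,255:385],None,fx=4.5,fy=3.3*1,interpolation=cv2.INTER_CUBIC)
c=cam("scene");print("rib scene",[ray(c,u/s,v/s,.099).round(4) for u,v in((472,280),(529,303))])
E
```

```text
[ 0.4716 -0.1521  0.082 ]
[ 0.4686 -0.3655  0.082 ]
[ 0.7684 -0.3782  0.082 ]
[ 0.7748 -0.1619  0.082 ]
center [ 0.6209 -0.2644  0.082 ]
len 0.3016968923987718 0.21492614380346745 yaw from y 1.533422098932359 from x 1.5488238590447332
cover [ 0.5592 -0.2609  0.075 ] ((315.0538330078125, 147.43077087402344), (91.82150268554688, 64.23223114013672), 2.337306022644043) [[0.493, -0.16, 0.075], [0.633, -0.165, 0.075], [0.625, -0.363, 0.075], [0.486, -0.356, 0.075]]
rib top px [ 0.555 -0.259  0.099]
cabinet [ 0.615 -0.448  0.   ]
cab [ 0.352 -0.444  0.   ]
cyl [ 0.433 -0.214  0.017]
fob [ 0.432 -0.323  0.015]
rib scene [array([ 0.5492, -0.2215,  0.099 ]), array([ 0.5516, -0.3058,  0.099 ])]
```

```bash
python3 - <<'E'
from h import *
a=cam("top");b=cam("scene");s=800/512
def P(c):
    T=np.linalg.inv(np.array(c["pose"]));return np.diag([1,1,1])@np.array([[c["fx"],0,c["cx"]],[0,c["fy"],c["cy"]],[0,0,1]])@T[:3]
for n,p,q in(("guntip",(378,260),(384,228)),("panel corner",(230,352),(194,185)),("silvertip",(238,317),(245,195)),("whitetip",(300,268),(320,185))):
    X=cv2.triangulatePoints(P(a),P(b),np.array(p,float).reshape(2,1)/s,np.array(q,float).reshape(2,1)/s)[:,0];X=X[:3]/X[3]
    print(n,X.round(3),[np.round(np.array(proj(c,X))*s) for c in(a,b)])
# displacements along the way, in tool axes
o=status.get_obs();p=o["position"]
for w in((.30,.33,.24),(.40,.05,.24),(.520,-.262,.20)): print(w,toTool(np.array(w)-p).round(3))
E
```

```text
guntip [ 0.506 -0.109  0.199] [array([378., 260.]), array([384., 228.])]
panel corner [0.392 0.046 0.313] [array([222., 359.]), array([207., 184.])]
silvertip [0.437 0.045 0.249] [array([239., 317.]), array([244., 195.])]
whitetip [ 0.493 -0.024  0.248] [array([301., 267.]), array([318., 185.])]
(0.3, 0.33, 0.24) [-0.215 -0.234 -0.018]
(0.4, 0.05, 0.24) [-0.377 -0.483 -0.018]
(0.52, -0.262, 0.2) [-0.567 -0.759  0.023]
```

```bash
python3 - <<'E'
from h import *
a=cam("top");b=cam("scene");s=800/512
g=ray(b,222/s,300/s,0);print("bottom",g.round(3))
for z in np.arange(.1,.4,.04): print(z.round(2),ray(b,194/s,185/s,z).round(3)[:2],ray(a,230/s,352/s,z).round(3)[:2],"left part",ray(a,5/s,355/s,z).round(3)[:2],ray(a,5/s,328/s,z).round(3)[:2])
E
```

```text
bottom [0.396 0.125 0.   ]
0.1 [0.507 0.229] [0.391 0.091] left part [0.385 0.392] [0.421 0.393]
0.14 [0.484 0.196] [0.393 0.081] left part [0.387 0.369] [0.422 0.37 ]
0.18 [0.461 0.164] [0.394 0.071] left part [0.389 0.346] [0.422 0.347]
0.22 [0.438 0.132] [0.396 0.061] left part [0.391 0.323] [0.422 0.325]
0.26 [0.415 0.099] [0.397 0.051] left part [0.393 0.301] [0.422 0.302]
0.3 [0.392 0.067] [0.399 0.041] left part [0.394 0.278] [0.423 0.279]
0.34 [0.369 0.035] [0.4   0.031] left part [0.396 0.255] [0.423 0.256]
0.38 [0.346 0.003] [0.402 0.021] left part [0.398 0.233] [0.423 0.234]
```

arm_command(delta_rot=[[0, 0, 0], [0, 0, 0], [0, 0, 0], [0, 0, 0], [0, 0, 0], [0, 0, 0], [0, 0, 0], [0, 0, 0], [0, 0, 0], [0, 0, 0]], delta_pos=[[0, 0, -0.04], [0, 0, -0.08], [0, 0, -0.12], [0, 0, -0.14], [-0.028, -0.029, -0.14], [-0.056, -0.058, -0.14], [-0.085, -0.086, -0.14], [-0.113, -0.115, -0.14], [-0.142, -0.144, -0.14], [-0.17, -0.172, -0.14]], gripper=[1, 1, 1, 1, 1, 1, 1, 1, 1, 1])

```text
time: 1.23
position: [0.2711, 0.3991, 0.3627]
tool_rot: [0.117, 0.993, 0.0, 0.0]
ft_force: [0.7, 0.4, 0.2]
grip_width: 0.0285
grip_force: 0.0
```

arm_command(delta_rot=[[0, 0, -1], [0, 0, -2], [0, 0, -4], [0, 0, -5], [0, 0, -6], [0, 0, -8], [0, 0, -9], [0, 0, -10], [0, 0, -11.4], [0, 0, -11.4]], delta_pos=[[-0.023, -0.031, 0], [-0.047, -0.062, 0], [-0.07, -0.093, 0], [-0.093, -0.124, 0], [-0.117, -0.154, 0], [-0.14, -0.185, 0], [-0.163, -0.216, 0], [-0.187, -0.247, 0], [-0.21, -0.278, 0], [-0.21, -0.278, 0]], gripper=[1, 1, 1, 1, 1, 1, 1, 1, 1, 1])

```text
time: 2.07
position: [0.4135, 0.0759, 0.3629]
tool_rot: [0.021, 1.0, -0.002, 0.002]
ft_force: [-0.4, 0.6, 0.1]
grip_width: 0.0004
grip_force: 0.0
```

```bash
python3 - <<'E'
from h import *
o=status.get_obs();p=o["position"];m=R.from_quat(o["tool_rot"]).as_matrix();print(p,m.round(3),o["ft_force"])
print(toTool(np.array([.522,-.262,.36])-p).round(3))
E
```

```text
[0.41353064 0.07591336 0.36294909] [[-0.999  0.043  0.003]
 [ 0.043  0.999 -0.004]
 [-0.003 -0.004 -1.   ]] [-0.42609197  0.63013426  0.09450062]
[-0.123 -0.333  0.005]
```

arm_command(delta_rot=[[0, 0, 0], [0, 0, 0], [0, 0, 0], [0, 0, 0], [0, 0, 0], [0, 0, 0], [0, 0, 0], [0, 0, 0], [0, 0, 0], [0, 0, 0], [0, 0, 0], [0, 0, 0]], delta_pos=[[-0.014, -0.037, 0], [-0.027, -0.074, 0], [-0.041, -0.111, 0], [-0.055, -0.148, 0], [-0.068, -0.185, 0], [-0.082, -0.222, 0], [-0.096, -0.259, 0], [-0.109, -0.296, 0], [-0.123, -0.333, 0.005], [-0.123, -0.333, 0.045], [-0.123, -0.333, 0.085], [-0.123, -0.333, 0.125]], gripper=[1, 1, 1, 1, 1, 1, 1, 1, 1, 1, 1, 1])

```text
time: 3.07
position: [0.5217, -0.2561, 0.2366]
tool_rot: [0.019, 1.0, -0.0, 0.001]
ft_force: [-0.4, 0.2, -1.4]
grip_width: 0.0005
grip_force: 0.0
```

```bash
python3 - <<'E'
from h import *
o=status.get_obs();p=o["position"];m=R.from_quat(o["tool_rot"]).as_matrix();print(p,m.round(3),o["ft_force"])
print(toTool(np.array([.522,-.262,.086])-p).round(4))
E
```

```text
[ 0.52170842 -0.25608855  0.23657418] [[-0.999  0.037  0.002]
 [ 0.037  0.999 -0.001]
 [-0.002 -0.001 -1.   ]] [-0.35238704  0.18600907 -1.43376708]
[-0.0002 -0.0058  0.1506]
```

arm_command(delta_rot=[[0, 0, 0], [0, 0, 0], [0, 0, 0], [0, 0, 0], [0, 0, 0], [0, 0, 0], [0, 0, 0]], delta_pos=[[0, -0.002, 0.035], [0, -0.004, 0.07], [0, -0.004, 0.1], [0, -0.004, 0.125], [0, -0.004, 0.14], [0, -0.004, 0.15], [0, -0.004, 0.15]], gripper=[1, 1, 1, 1, 1, 1, 1])

```text
time: 3.65
position: [0.5201, -0.2582, 0.0854]
tool_rot: [0.018, 1.0, 0.001, -0.002]
ft_force: [-0.3, 0.3, -0.5]
grip_width: 0.0005
grip_force: 0.0
```

```bash
python3 - <<'E'
from h import *
o=status.get_obs();print(o["position"],o["ft_force"])
c=cam("top");t=c["pixels"][40:240,240:400];d=cam("scene")["pixels"][90:260,240:410]
cv2.imwrite("pics/pre.png",np.hstack([cv2.resize(t,(400,500)),cv2.resize(d,(400,500))]))
E
```

```text
[ 0.52008898 -0.25817975  0.08543682] [-0.33212306  0.27479613 -0.45083371]
```

View pics/pre.png

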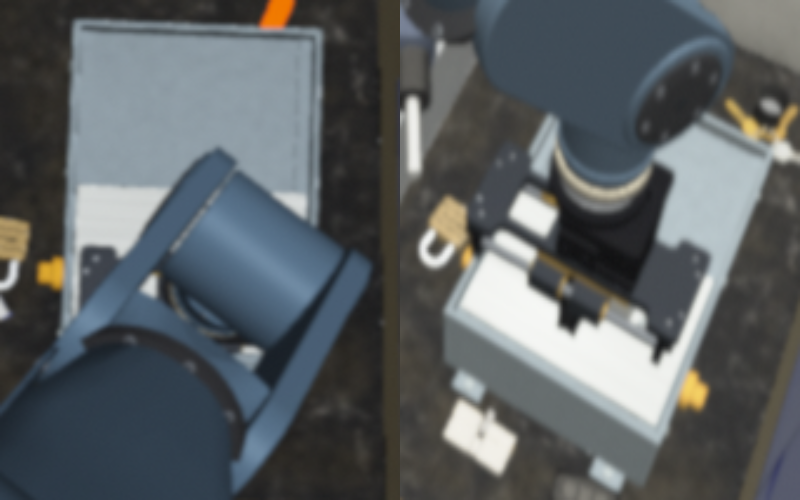

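The crop shows the closed fingers at about (570,320), resting in front of the rib above the cover, and the cover has not moved.

arm_command(delta_rot=[[0, 0, 0], [0, 0, 0], [0, 0, 0], [0, 0, 0], [0, 0, 0], [0, 0, 0], [0, 0, 0], [0, 0, 0], [0, 0, 0], [0, 0, 0], [0, 0, 0], [0, 0, 0]], delta_pos=[[-0.01, 0, 0], [-0.018, 0, 0], [-0.026, 0, 0], [-0.04, 0, 0], [-0.055, 0, 0], [-0.07, 0, 0], [-0.085, 0, 0], [-0.1, 0, 0], [-0.115, 0, 0], [-0.13, 0, 0], [-0.14, 0, 0], [-0.145, 0, 0]], gripper=[1, 1, 1, 1, 1, 1, 1, 1, 1, 1, 1, 1])

```text
time: 4.75
position: [0.6676, -0.2645, 0.0883]
tool_rot: [0.017, 1.0, -0.0, 0.0]
ft_force: [-3.7, -0.7, 2.6]
grip_width: 0.0001
grip_force: 2.0
```

arm_command(delta_rot=[[0, 0, 0], [0, 0, 0], [0, 0, 0], [0, 0, 0], [0, 0, 0]], delta_pos=[[-0.003, 0, 0.001], [-0.006, 0, 0.002], [-0.009, 0, 0.002], [-0.011, 0, 0.002], [-0.011, 0, 0.002]], gripper=[1, 1, 1, 1, 1])

```text
time: 5.17
position: [0.6773, -0.265, 0.0855]
tool_rot: [0.018, 1.0, 0.0, 0.0]
ft_force: [-1.5, 0.2, 0.8]
grip_width: 0.0003
grip_force: 1.0
```

arm_command(delta_rot=[[0, 0, 0], [0, 0, 0], [0, 0, 0], [0, 0, 0], [0, 0, 0]], delta_pos=[[-0.003, 0, 0], [-0.006, 0, 0], [-0.008, 0, 0], [-0.008, 0, 0], [-0.008, 0, 0]], gripper=[1, 1, 1, 1, 1])

```text
time: 5.58
position: [0.6813, -0.2648, 0.0855]
tool_rot: [0.018, 1.0, 0.001, -0.004]
ft_force: [-9.9, 0.4, 6.1]
grip_width: 0.0008
grip_force: 5.3
```

The cover has reached its stop, with the force rising. I'll back off, raise the arm and clear the view.

arm_command(delta_rot=[[0, 0, 0], [0, 0, 0], [0, 0, 0], [0, 0, 0], [0, 0, 0], [0, 0, 0], [0, 0, 0], [0, 0, 0], [0, 0, 0], [0, 0, 0], [0, 0, 0]], delta_pos=[[0.012, 0, 0], [0.02, 0, 0], [0.02, 0, -0.03], [0.02, 0, -0.07], [0.02, 0, -0.11], [0.02, 0, -0.15], [0.02, 0, -0.19], [0.02, 0, -0.23], [0.045, 0.03, -0.23], [0.07, 0.06, -0.23], [0.095, 0.09, -0.23]], gripper=[1, 1, 1, 1, 1, 1, 1, 1, 1, 1, 1])

```text
time: 6.5
position: [0.5939, -0.1717, 0.3169]
tool_rot: [0.019, 1.0, -0.001, 0.003]
ft_force: [0.1, 0.7, -0.2]
grip_width: 0.0006
grip_force: 0.0
```

arm_command(delta_rot=[[0, 0, 0], [0, 0, 0], [0, 0, 0], [0, 0, 0], [0, 0, 0], [0, 0, 0]], delta_pos=[[0.027, 0.03, 0], [0.053, 0.06, 0], [0.08, 0.09, 0], [0.11, 0.12, 0], [0.14, 0.15, 0], [0.16, 0.17, 0]], gripper=[1, 1, 1, 1, 1, 1])

```text
time: 7.0
position: [0.4374, 0.006, 0.3157]
tool_rot: [0.018, 1.0, 0.001, 0.001]
ft_force: [-0.2, 0.2, -0.6]
grip_width: 0.0006
grip_force: 0.0
```

```bash
python3 - <<'E'
from h import *
o=status.get_obs();print(o["time"],o["position"],o["ft_force"])
c=cam("top");t=c["pixels"][40:200,250:390];d=cam("scene")["pixels"][100:260,250:410]
np.savez("v.npz",t=c["pixels"])
cv2.imwrite("pics/open.png",np.hstack([cv2.resize(t,(400,457)),cv2.resize(d,(400,457-57+57))]))
E
```

```text
7.0 [0.43740947 0.00604797 0.31573695] [-0.19899765  0.15265961 -0.61260798]
```

View pics/open.png

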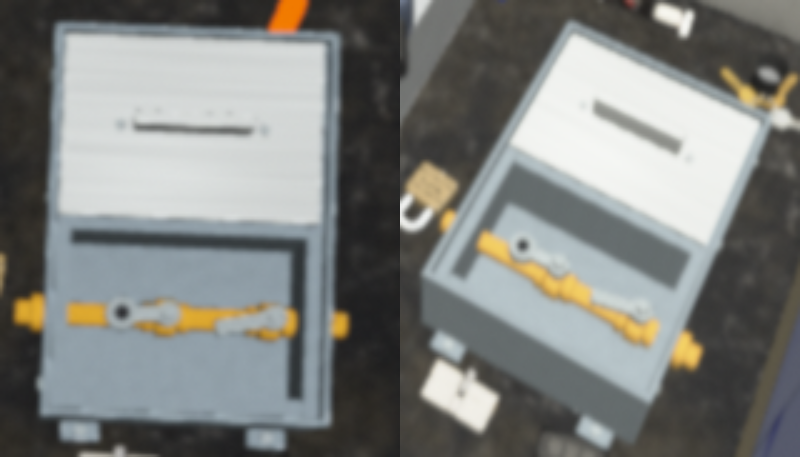

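Left crop: the disc centre is at (122,312) and its pivot at about (168,313), so the disc valve is the left one. The plain handle runs from (272,318) to (222,326), and the cover sits against the far stop.

```bash
python3 - <<'E'
from h import *
c=cam("top");k=400/140
f=lambda u,v,z:ray(c,u/k+250,v/k+40,z)
D=f(122,312,.054);Pv=f(168,313,.054);print("disc",D.round(4),"pivot px",Pv.round(4))
yaw=1.537;C=np.array([.621,-.2644]);Rb=np.array([[np.cos(yaw),-np.sin(yaw)],[np.sin(yaw),np.cos(yaw)]])
pv=C+Rb@[.012,.066];print("pivot box",pv.round(4),"angle",np.arctan2(*(Rb.T@(D[:2]-pv))[::-1]),np.linalg.norm(D[:2]-pv))
d=cam("scene");q=400/160;print("scene disc",ray(d,522/q+250,245/(457/160)+100,.054).round(4), "pivot",ray(d,558/q+250,265/(457/160)+100,.054).round(4))
print("corners",[ f(u,v,.082).round(4)[:2].tolist() for u,v in((40,415),(331,425),(341,36),(56,24))])
r,a=.036,0
T=R.from_quat(status.get_obs()["tool_rot"]); p=status.get_obs()["position"]
for b in((.012+.036,.036),): w=C+Rb@b; print("start",w.round(4),toTool(np.array([*w,.30])-p).round(4))
E
```

```text
disc [ 0.5576 -0.2144  0.054 ] pivot px [ 0.557  -0.2498  0.054 ]
pivot box [ 0.5554 -0.2502] angle -0.026825733727677763 0.03587061798610853
scene disc [ 0.73   -0.5391  0.054 ] pivot [ 0.7265 -0.5724  0.054 ]
corners [[0.4765, -0.1514], [0.4701, -0.3677], [0.7653, -0.3783], [0.7739, -0.1622]]
start [ 0.5866 -0.2152] [-0.1536 -0.214   0.0172]
```

arm_command(delta_rot=[[0, 0, 0], [0, 0, 0], [0, 0, 0], [0, 0, 0], [0, 0, 0], [0, 0, 0], [0, 0, 0], [0, 0, 0], [0, 0, 0], [0, 0, 0], [0, 0, 0]], delta_pos=[[-0.022, -0.03, 0], [-0.043, -0.06, 0], [-0.065, -0.09, 0], [-0.086, -0.12, 0], [-0.108, -0.15, 0], [-0.13, -0.185, 0], [-0.154, -0.214, 0], [-0.154, -0.214, 0.04], [-0.154, -0.214, 0.08], [-0.154, -0.214, 0.12], [-0.154, -0.214, 0.15]], gripper=[1, 1, 1, 1, 1, 1, 1, 1, 1, 1, 1])

```text
time: 8.12
position: [0.5858, -0.2176, 0.1616]
tool_rot: [0.019, 1.0, 0.0, -0.001]
ft_force: [0.1, 0.3, -0.5]
grip_width: 0.0003
grip_force: 0.0
```

arm_command(delta_rot=[[0, 0, 0], [0, 0, 0], [0, 0, 0]], delta_pos=[[0, 0, 0.03], [0, 0, 0.05], [0, 0, 0.05]], gripper=[1, 1, 1])

```text
time: 8.37
position: [0.5837, -0.2161, 0.1099]
tool_rot: [0.019, 1.0, 0.002, -0.004]
ft_force: [-0.9, -0.7, 0.4]
grip_width: 0.0003
grip_force: 0.0
```

```bash
python3 - <<'E'
from h import *
o=status.get_obs();p=o["position"];print(o["time"],p,o["ft_force"])
print(toTool(np.array([.5875,-.215,.047])-p).round(4))
E
```

```text
8.3667 [ 0.58374647 -0.21605474  0.10987402] [-0.94592976 -0.6962944   0.39988819]
[-0.0042  0.0009  0.0628]
```

arm_command(delta_rot=[[0, 0, 0], [0, 0, 0], [0, 0, 0], [0, 0, 0], [0, 0, 0]], delta_pos=[[-0.005, 0.001, 0.015], [-0.005, 0.001, 0.035], [-0.005, 0.001, 0.055], [-0.005, 0.001, 0.063], [-0.005, 0.001, 0.063]], gripper=[1, 1, 1, 1, 1])

```text
time: 8.78
position: [0.5906, -0.2155, 0.0512]
tool_rot: [0.018, 1.0, 0.0, -0.001]
ft_force: [-0.5, -0.1, 0.2]
grip_width: 0.0001
grip_force: 0.0
```

```bash
python3 - <<'E'
from h import *
o=status.get_obs();p=o["position"];print(o["time"],p,o["ft_force"],R.from_quat(o["tool_rot"]).as_matrix().round(3))
Rb=np.array([[.035,-.9994],[.9994,.035]]);pv=np.array([.5565,-.2500])
print("rel pivot box",(Rb.T@(p[:2]-pv)).round(4))
E
```

```text
8.7833 [ 0.59063252 -0.21554562  0.05122893] [-0.53232101 -0.10428971  0.1762587 ] [[-0.999  0.037 -0.001]
 [ 0.037  0.999  0.001]
 [ 0.002  0.001 -1.   ]]
rel pivot box [ 0.0356 -0.0329]
```

arm_command(delta_rot=[[0, 0, 0], [0, 0, 0], [0, 0, 0], [0, 0, 0], [0, 0, 0], [0, 0, 0], [0, 0, 0], [0, 0, 0]], delta_pos=[[0, 0, 0.004], [0.005, 0.002, 0.004], [0.01, 0.003, 0.004], [0.015, 0.004, 0.004], [0.02, 0.005, 0.004], [0.025, 0.006, 0.004], [0.031, 0.005, 0.004], [0.036, 0.004, 0.004]], gripper=[1, 1, 1, 1, 1, 1, 1, 1])

```text
time: 9.45
position: [0.5579, -0.2112, 0.0501]
tool_rot: [0.018, 1.0, -0.002, 0.004]
ft_force: [6.0, -1.9, -1.6]
grip_width: 0.0007
grip_force: 3.0
```

```bash
python3 - <<'E'
from h import *
o=status.get_obs();p=o["position"];print(o["time"],p,o["ft_force"])
Rb=np.array([[.035,-.9994],[.9994,.035]]);pv=np.array([.5565,-.2500])
print("rel pivot box",(Rb.T@(p[:2]-pv)).round(4))
d=cam("scene")["pixels"][100:260,250:410]
cv2.imwrite("pics/mid.png",cv2.resize(d,(500,500)))
E
```

```text
9.45 [ 0.55791231 -0.21121261  0.05006852] [ 6.03055588 -1.91424712 -1.59052639]
rel pivot box [ 0.0388 -0.0001]
```

View pics/mid.png

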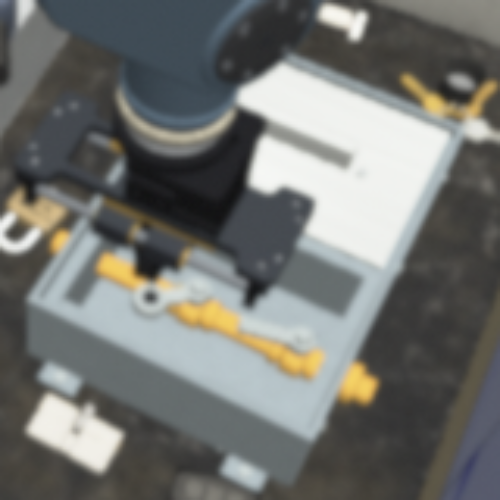

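The fingers are pushing the disc at about (152,298). It has turned roughly 40°, and the plain handle is untouched.

arm_command(delta_rot=[[0, 0, 0], [0, 0, 0], [0, 0, 0], [0, 0, 0], [0, 0, 0], [0, 0, 0], [0, 0, 0], [0, 0, 0], [0, 0, 0], [0, 0, 0]], delta_pos=[[0.005, 0.002, 0.003], [0.01, 0.004, 0.003], [0.015, 0.005, 0.003], [0.02, 0.003, 0.003], [0.025, 0.001, 0.003], [0.029, -0.002, 0.003], [0.033, -0.007, 0.003], [0.036, -0.011, 0.003], [0.036, -0.014, 0.003], [0.036, -0.014, 0.003]], gripper=[1, 1, 1, 1, 1, 1, 1, 1, 1, 1])

```text
time: 10.33
position: [0.5163, -0.222, 0.0452]
tool_rot: [0.018, 1.0, 0.001, -0.002]
ft_force: [-2.1, 3.1, -0.6]
grip_width: 0.0004
grip_force: 1.6
```

```bash
python3 - <<'E'
from h import *
o=status.get_obs();p=o["position"];print(o["time"],p,o["ft_force"])
Rb=np.array([[.035,-.9994],[.9994,.035]]);pv=np.array([.5565,-.2500])
print("rel pivot box",(Rb.T@(p[:2]-pv)).round(4))
E
```

```text
10.3333 [ 0.51627474 -0.22199762  0.04516449] [-2.06229308  3.05464123 -0.58382448]
rel pivot box [0.0266 0.0412]
```

arm_command(delta_rot=[[0, 0, 0], [0, 0, 0], [0, 0, 0], [0, 0, 0], [0, 0, 0]], delta_pos=[[-0.002, -0.002, 0], [-0.002, -0.004, 0], [-0.002, -0.006, 0], [-0.002, -0.008, 0], [-0.002, -0.008, 0]], gripper=[1, 1, 1, 1, 1])

```text
time: 10.75
position: [0.5172, -0.2265, 0.0445]
tool_rot: [0.019, 1.0, 0.004, -0.004]
ft_force: [-0.7, 10.9, 2.2]
grip_width: 0.0004
grip_force: 5.4
```

arm_command(delta_rot=[[0, 0, 0], [0, 0, 0], [0, 0, 0], [0, 0, 0], [0, 0, 0], [0, 0, 0], [0, 0, 0], [0, 0, 0], [0, 0, 0], [0, 0, 0]], delta_pos=[[0, 0.01, 0], [0, 0.018, 0], [0, 0.018, -0.03], [0, 0.018, -0.07], [0, 0.018, -0.11], [0, 0.018, -0.15], [0, 0.018, -0.19], [0, 0.018, -0.23], [0, 0.018, -0.265], [0, 0.018, -0.265]], gripper=[1, 1, 1, 1, 1, 1, 1, 1, 1, 1])

```text
time: 11.58
position: [0.5253, -0.2156, 0.3196]
tool_rot: [0.018, 1.0, -0.006, 0.008]
ft_force: [0.3, -0.1, 1.0]
grip_width: 0.0004
grip_force: 0.0
```

arm_command(delta_rot=[[0, 0, 0], [0, 0, 0], [0, 0, 0], [0, 0, 0], [0, 0, 0], [0, 0, 0], [0, 0, 0], [0, 0, 0], [0, 0, 0]], delta_pos=[[0.01, 0.03, 0], [0.02, 0.06, 0], [0.03, 0.09, 0], [0.04, 0.12, 0], [0.05, 0.15, 0], [0.06, 0.18, 0], [0.07, 0.21, 0], [0.07, 0.21, 0], [0.07, 0.21, 0]], gripper=[1, 1, 1, 1, 1, 1, 1, 1, 1])

```text
time: 12.33
position: [0.4583, 0.0009, 0.3107]
tool_rot: [0.016, 1.0, -0.001, 0.001]
ft_force: [1.0, -1.1, -0.1]
grip_width: 0.0006
grip_force: 0.0
```

```bash
python3 - <<'E'
from h import *
c=cam("top")["pixels"][40:200,250:390];d=cam("scene")["pixels"][100:260,250:410]
cv2.imwrite("pics/end.png",np.hstack([cv2.resize(c,(400,457)),cv2.resize(d,(400,457))]));o=status.get_obs();print(o["time"],o["position"],o["ft_force"])
E
```

```text
12.4333 [ 0.45922405 -0.00075713  0.31071885] [ 0.9856453  -0.78987538  0.7210082 ]
```

View pics/end.png

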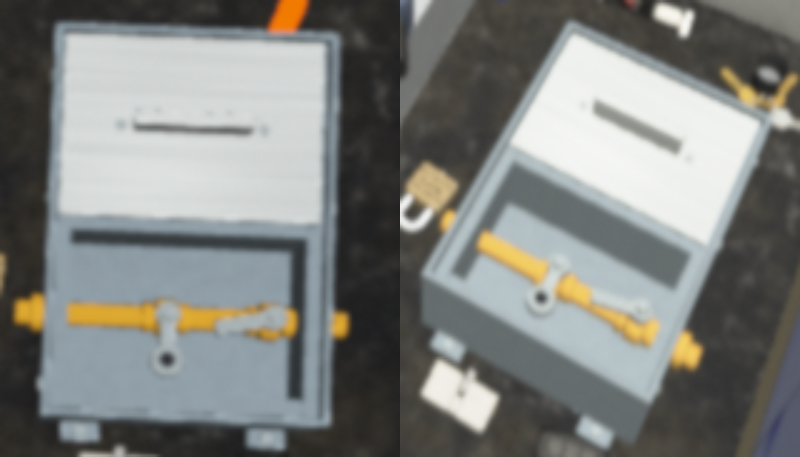

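The disc is at (167,358), straight below its pivot at (169,313) and parallel to the box sides. The plain handle and the cover are where they should be.

```bash
python3 -c "
from rig import robot
print(robot.hand_in())"
```

```text
the job is handed in; nothing more can be done
None
```

The job is handed in: the cover is against its stop on the deck, the disc handle is turned to its shut stop, and the plain handle shows no movement in the final pictures; no verdict was returned.

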